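# Roll the jar up into the reader seat and scan it

### The job

The amber medicine jar lies at the low end of the scanning chute. With the fingertips, push it gently up the slope and over the crest until it sits in the seat against the reader head and cannot roll back; do not lift it or fling it. Once it has come to rest there, press the green scan button fully down and let go; leave the jar in its seat and the white button and the other containers alone.

Things in the scene. Friction and masses are not known exactly. Their poses are not given: they have to be found in the camera images.
- jar: Amber medicine jar with a white cap, a paper label and a green stripe, lying on its side across the chute; rolls freely. 76 mm long, body 52 mm in diameter, cap 48 mm, 84 to 168 g. Origin on its round axis half-way along; its y axis runs along the round axis towards the cap and stays across the chute, its x and z axes turn as it rolls.
- chute: White scanning station, fixed, with a grey-floored gutter. Origin on the counter below its middle; z up, x along the gutter uphill, y across. Gutter 86 mm wide; walls 8 mm thick, 11 to 14 mm above the floor (24 at the seat; tops 44 mm above the counter at most). Level landing, floor z = 12 mm, from x = -170 to -45, lip 5 mm high at x = -173. The jar starts at rest here, axis at x = -95 to -65.
- crest (a point): Middle of the crest, on the gutter floor, at x = 75, z = 31 mm of the chute (axes as the chute's). From the landing's end (x = -45, z = 12) a straight 9 degree ramp climbs to it; beyond it the floor falls at 12 degrees to x = 135, z = 18. Before the crest the jar rolls back; past it the jar rolls into the seat by itself.
- seat (a point): Where the middle of the seated jar's axis lies: x = 109, z = 50 mm of the chute (axes as the chute's). The jar then touches the sloping floor and the upright face (x = 135) of the reader head, a white block 50 mm long, 102 mm wide, with a dark window, its top at z = 77 mm.
- scan_top (a point): Centre of the top face of the green scan button (36 mm in diameter, 22 mm above the counter, in a round grey housing 52 mm wide and 12 mm high, fixed to the counter, sometimes left, sometimes right of the chute). Pressed straight down.
- scan (a joint): Travel of the green button: 0 released, 0.006 m fully down (about 5 N); springs back.
- feed_top (a point): Centre of the top face of the white button, alike in a like housing on the other side; not to be pressed.
- feed (a joint): Travel of the white button: 0 released, 0.006 m fully down.
- pills: White pill jar with a yellow cap, 48 mm in diameter, 78 mm tall, standing beyond the chute. Origin at the centre of its underside. Leave alone.
- syrup: Amber syrup bottle, 46 mm in diameter, 85 mm tall, standing beyond the chute. Origin at the centre of its underside. Leave alone.
- cup: Blue dosing cup, 52 mm in diameter, 50 mm tall, standing beyond the chute. Origin at the centre of its underside. Leave alone.

How it is judged:
By the outcome, as a careful person would: the job done as asked, in the order asked, and still so for the second after the job is handed in, with the robot touching nothing.
It also fails if it takes over 51 s, if anything falls off the work surface, if the arm or the gripper's body presses on something with over 40 N, if the wrist force passes 120 N, or if a joint passes its speed limit or range.

### The arm

A 7-joint arm with a two-finger parallel gripper is mounted at the origin on the work surface. World frame = base frame: x ahead of the robot, y to its left, z up, the work surface at z = 0. Lengths are in m, angles in rad, forces in N, time in s.
With the tool pointing down it reaches from about 0.4 to 0.875 m from the base axis. Payload 19.3 kg.
Tool frame: the origin (TCP) lies between the finger pads; the fingertips stand 11 mm ahead of it and the grasp point (between the pads) lies 8 mm behind it; z points along the fingers, x is the direction in which the jaws open and shut, and the axes are right-handed (so a half turn about z gives the same grasp; the last joint's range is limited). The gripper opens to 85 mm and grips with 20 to 120 N. Pads are 22 mm wide; open, the fingers measure 114 mm over their backs; the gripper's body (76 mm by 85 mm) begins 54 mm behind the grasp point. The pads swing forward as they close: fully open they stand 13 mm farther back than shut.
Start: joints at [1.079, 0.521, -0.036, 1.599, 0.021, 1.021, -0.113], TCP at [0.256, -0.57, 0.242] pointing down, gripper open.
Joint ranges: [-2.91, 2.91], [-0.3, 2.13], [-1.5, 1.42], [0.17, 2.43], [-1.26, 4.41], [0.16, 1.93], [-2.52, 2.52]. Speed limits (rad/s): [1.89, 1.89, 2.39, 2.39, 3.01, 3.01, 3.01].

### API

Orientations are given as a 3x3 rotation matrix whose columns are the frame's x, y, z axes.
In Python, from plant import env, eyes, sign_off gives the robot as it stands.
- The arm moves only by the tool move_arm, never from a script. Its argument "steps" is a list of rows, each a list of 2 entries, a list of its own where there are three numbers: the shift along the world's x, y, z in m, then the turn, a rotation vector about the world's x, y, z in degrees. A call has exactly 10 rows; each row is the pose to reach, as a shift and turn from the pose measured when the call began; what a row does not reach only later rows make up. A row lasts 1/12 s, in which the tool goes at most 41.7 mm and 7.16 degrees, less where a joint would pass 70% of its speed; a pose out of reach is approached as far as the arm can. A call with a gripper value outside its range is refused whole. "claw" is the closure in counts, from 0 (fully open) to 255 (shut), set as the call begins (left out, the last holds). The fingers move at their own pace and stop on an object; "squeeze" is the grip in N (left out, the last holds). Time passes only in rows, so rows that repeat a pose let the fingers close, or fill a call up. It gives the time, the measured TCP pose, the force and the opening at its end, in the units of the state.
- env.observe(): the state, without advancing time (a new reading comes with each control period).
- eyes.camera(name): name is "scene" or "top"; returns the picture (384x512x3 uint8, blue, green, red); there is no depth.
- eyes.calibration(name): a dict with "mtx" (3x3 intrinsics, pixels), "R" (3x3) and "t" (3): a world point X has camera coordinates R X + t. Camera axes: x right, y down, z forward; pixel columns grow to the right and rows downward; lengths in m; the calibration is good to about 2 mm. A picture is of the moment at which its call begins. calibration takes no time and is no camera call.
- sign_off(): hands the job in, once; it reports no verdict.
Trained networks look in the newest picture that a camera, given by its name, has taken for a name from the list of things; names that differ only in an ending like _2 or _b are one class to them, and where a whole thing is asked for, a point or a joint stands for the part that bears it (a point fixed in the world has none). Each returns a list of dicts, best first, with "score" (0 to 1); they miss things now and then, are a little off and sometimes report something else, mostly with a low value. They report only what shows in the picture. A call takes as long as a camera call.
- eyes.look_for(camera, label): "uv" ([column, row] in pixels, amid what is visible of it).
- eyes.regions_of(camera, label): "region" (384x512 bool, what is visible of it) and "uv" ([column, row] in pixels, amid what is visible of it).
- eyes.spot_point(camera, label): "uv" ([column, row] in pixels: a listed point, or the origin of a listed thing).
The state is a dict: "clock": time; "q": joint angles; "joint_velocities": joint speeds; "joint_torque": joint torques, N m; "ee_pos": TCP position; "orientation": TCP orientation; "ft_force": force on the tool from outside, world axes, zero at the start; "moment": the same for the moment, N m; "gripper_width": opening from 0.0 (shut) to 1.0 (fully open).
Only numpy, scipy, OpenCV 4.12 (cv2) and the standard library are available. Lean on these libraries where they do the work, as an engineer would, in place of code of your own. Each camera call takes 0.05 s, during which the arm holds its last target.

## Working session

There is one attempt and no reset: what is moved stays moved. The work goes in short steps, Python scripts to look and compute and a tool call to move; the robot and the scene stay as the last step left them, time stands still between calls to the robot, and variables do not carry over. Pictures are saved under pics/ and viewed, and the job is handed in when it is done.

Besides the shell and the picture viewer there is one more tool, called after "Emit:" by a JSON object that holds its "op" and its "data", one argument or row to a line. move_arm: Moves the arm, as the interface text tells. Its arguments: {"type":"object","properties":{"steps":{"type":"array","items":{"type":"array"}},"claw":{"type":"number"},"squeeze":{"type":"number"}},"required":["steps"]}

```bash
mkdir -p pics; cat > h.py <<'E'
import numpy as np,cv2
from plant import env,eyes,sign_off
def ray(cam,uv):
    c=eyes.calibration(cam);K,R,t=[np.array(c[k],float) for k in("mtx","R","t")]
    d=R.T@np.linalg.solve(K,[uv[0],uv[1],1]);return -R.T@t.ravel(),d
def onz(cam,uv,z):
    o,d=ray(cam,uv);return o+d*(z-o[2])/d[2]
def proj(cam,X):
    c=eyes.calibration(cam);K,R,t=[np.array(c[k],float) for k in("mtx","R","t")]
    p=K@(R@np.array(X)+t.ravel());return p[:2]/p[2]
def tri(a,b):
    (o1,d1),(o2,d2)=ray("scene",a),ray("top",b)
    A=np.array([d1,-d2]).T;s=np.linalg.lstsq(A,o2-o1,rcond=None)[0]
    p,q=o1+d1*s[0],o2+d2*s[1];return (p+q)/2,np.linalg.norm(p-q)
E
python3 - <<'E'
from h import *
for c in("scene","top"):
    im=eyes.camera(c);cv2.imwrite(f"pics/{c}0.png",im)
    print(c,ray(c,(256,192)))
    for l in("jar","chute","crest","seat","scan_top","feed_top"):
        print(l,[(np.round(r["uv"]).tolist(),round(r["score"],2)) for r in eyes.spot_point(c,l)[:3]])
s=env.observe();print(s["clock"],s["ee_pos"],s["orientation"],s["gripper_width"],s["ft_force"])
E
```

```text
scene (array([ 1.36440981, -0.17690787,  0.68883755]), array([-0.7689102 ,  0.17236757, -0.61569408]))
jar [([188.0, 203.0], 0.57)]
chute [([228.0, 206.0], 0.96)]
crest [([251.0, 189.0], 0.87)]
seat [([269.0, 183.0], 0.56)]
scan_top [([109.0, 193.0], 0.44)]
feed_top [([359.0, 149.0], 0.53)]
top (array([ 0.3886526 , -0.00560088,  1.14436649]), array([ 0.19398007,  0.02448783, -0.98077712]))
jar [([322.0, 212.0], 0.62)]
chute [([288.0, 220.0], 0.55)]
crest [([263.0, 218.0], 0.81)]
seat [([250.0, 219.0], 0.92), ([311.0, 144.0], 0.51)]
scan_top [([324.0, 213.0], 0.45), ([392.0, 252.0], 0.44)]
feed_top [([142.0, 259.0], 0.65)]
0.7 [ 0.25583889 -0.57022901  0.2422941 ] [[ 4.09379302e-01 -9.12364284e-01 -3.44714936e-05]
 [-9.12364284e-01 -4.09379303e-01  1.11187823e-05]
 [-2.42562958e-05  2.68987602e-05 -9.99999999e-01]] 1.001081747099653 [ 0.31964028 -0.49905994  0.83802428]
```

View pics/scene0.png

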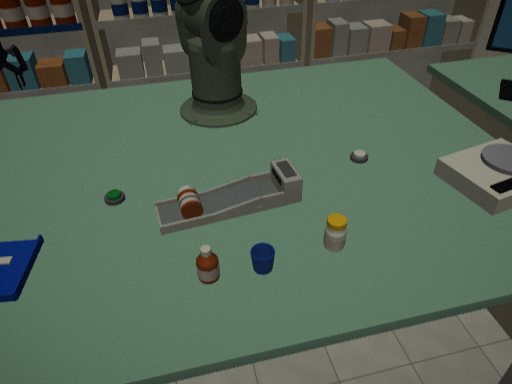

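View pics/top0.png

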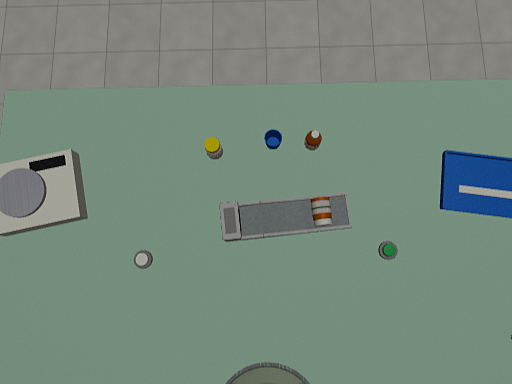

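```bash
python3 - <<'E'
from h import *
for n,z,a,b in(("jar",.038,(188,203),(322,212)),("chute",0,(228,206),(288,220)),("crest",.031,(251,189),(263,218)),("seat",.05,(269,183),(250,219)),("scan",.022,(109,193),(392,252)),("feed",.022,(359,149),(142,259))):
    print(n,np.round(onz("scene",a,z),3),np.round(onz("top",b,z),3),tri(a,b))
E
```

```text
jar [ 0.551 -0.165  0.038] [ 0.547 -0.162  0.038] (array([ 0.5473648 , -0.1635053 ,  0.03460806]), np.float64(0.002684790172599067))
chute [ 0.542 -0.067  0.   ] [ 0.531 -0.068  0.   ] (array([ 0.53220501, -0.0669468 , -0.00799199]), np.float64(0.0034348487086908845))
crest [ 0.527 -0.002  0.031] [0.534 0.004 0.031] (array([5.32857267e-01, 1.54514609e-04, 3.48598415e-02]), np.float64(0.006793836703242902))
seat [0.539 0.042 0.05 ] [0.529 0.039 0.05 ] (array([0.53071109, 0.04200376, 0.04368337]), np.float64(0.004916134543369767))
scan [ 0.438 -0.358  0.022] [ 0.434 -0.353  0.022] (array([ 0.43395431, -0.35655266,  0.01834496]), np.float64(0.005381472556110789))
feed [0.411 0.349 0.022] [0.426 0.344 0.022] (array([0.42563231, 0.34049176, 0.03254064]), np.float64(0.0004597860366425776))
```

The top and scene views agree. The chute runs along about +y, the jar is at (0.547, -0.163), and green is on the right in the top view (391,250). Next I'll refine the chute axis with an overlay.

```bash
cat > fit.py <<'E'
from h import *
from scipy.optimize import least_squares
M={}
for c in("scene","top"):
    eyes.camera(c)
    for l in("chute","jar","scan_top"):
        r=eyes.regions_of(c,l)
        for q in r[:2]: print(c,l,q["score"],np.round(q["uv"]),q["region"].sum())
        if r: M[c,l]=r[0]["region"]
np.save("M.npy",M,allow_pickle=True)
E
python3 fit.py
cat > ov.py <<'E'
from h import *
import sys
x0,y0,a=map(float,sys.argv[1:4]);f=sys.argv[4]
def W(p):
    c,s=np.cos(a),np.sin(a);return [x0+c*p[0]-s*p[1],y0+s*p[0]+c*p[1],p[2]]
out=[]
for cam,(u,v,w,h) in(("scene",(140,150,180,90)),("top",(205,180,160,80))):
    im=cv2.imread(f"pics/{cam}0.png");k=4
    big=cv2.resize(im[v:v+h,u:u+w],None,fx=k,fy=k,interpolation=cv2.INTER_CUBIC)
    def L(ps,col):
        q=np.array([(proj(cam,W(p))+.5-(u,v))*k for p in ps]);cv2.polylines(big,[np.int32(q)],False,col,1)
    for s in(-.043,.043): L([(-.17,s,.012),(-.045,s,.012),(.075,s,.031),(.135,s,.018)],(0,255,255))
    L([(.075,-.043,.031),(.075,.043,.031)],(0,0,255))
    L([(.135,-.051,.077),(.185,-.051,.077),(.185,.051,.077),(.135,.051,.077),(.135,-.051,.077)],(255,0,255))
    L([(-.17,-.043,.012),(-.17,.043,.012)],(0,255,255))
    cv2.imwrite(f"pics/{f}_{cam}.png",big)
E
python3 ov.py 0.536 -0.071 1.635 ov1
```

```text
scene chute 0.62 [243. 199.] 4907
scene chute 0.44 [337. 231.] 778
scene jar 0.86 [188. 200.] 670
scene scan_top 0.74 [240. 198.] 4772
top chute 0.62 [277. 219.] 4314
top jar 0.82 [324. 213.] 586
```

```bash
python3 - <<'E'
from h import *
M=np.load("M.npy",allow_pickle=True).item()
for (c,l),m in M.items():
    n=np.uint8(m);cs=max(cv2.findContours(n,0,1)[0],key=cv2.contourArea)
    print(c,l,cv2.minAreaRect(cs),np.argwhere(m).mean(0)[::-1])
E
```

```text
scene chute ((228.9500274658203, 198.85000610351562), (46.485477447509766, 151.15684509277344), 71.56505584716797) [235.95047891 197.55084573]
scene jar ((188.6500244140625, 201.45001220703125), (34.15259552001953, 22.452171325683594), 71.56504821777344) [188.89402985 202.10746269]
scene scan_top ((228.40744018554688, 194.769287109375), (45.87945556640625, 148.97271728515625), 75.73548889160156) [236.34304275 197.54840738]
top chute ((285.1557312011719, 216.713134765625), (39.292510986328125, 129.64718627929688), 84.80557250976562) [279.60268892 217.38062123]
top jar ((320.94384765625, 211.7164306640625), (30.829669952392578, 20.047136306762695), 83.9909896850586) [321.17576792 211.71501706]
```

View pics/ov1_top.png

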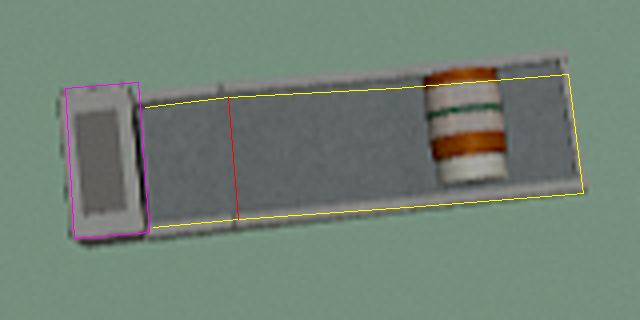

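View pics/ov1_scene.png

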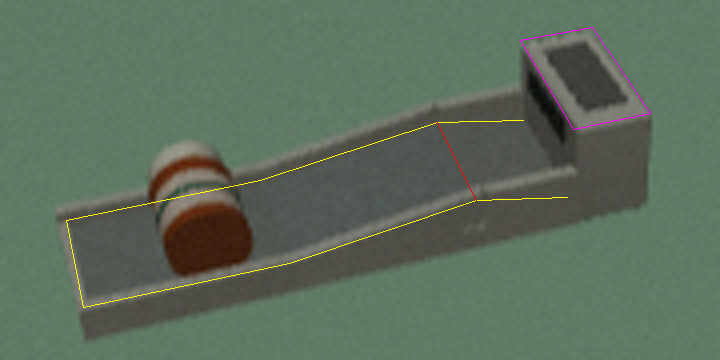

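```bash
python3 ov.py 0.540 -0.069 1.652 ov2; cat > ov_s.py <<'E'
from h import *
for c,uv in(("scene",(190,202)),("top",(321,212))): pass
# green button by colour
for c in("scene","top"):
    im=cv2.imread(f"pics/{c}0.png").astype(int);m=(im[:,:,1]>1.8*im[:,:,2])&(im[:,:,1]>1.5*im[:,:,0])&(im[:,:,1]>50)
    n,lab,st,ce=cv2.connectedComponentsWithStats(np.uint8(m))
    for s,e in zip(st[1:],ce[1:]):
        if s[4]>25: print(c,s,e,onz(c,e,.02))
E
python3 ov_s.py
```

```text
scene [107 189  14  11 106] [112.93396226 194.1509434 ] [ 0.44274817 -0.3488088   0.02      ]
top [383 244  13  12 123] [388.7804878  249.69105691] [ 0.44042574 -0.34480952  0.02      ]
```

View pics/ov2_top.png

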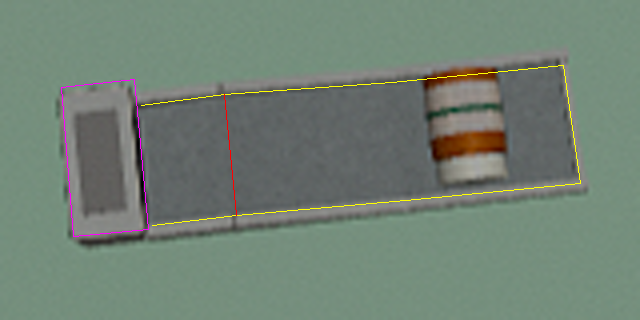

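View pics/ov2_scene.png

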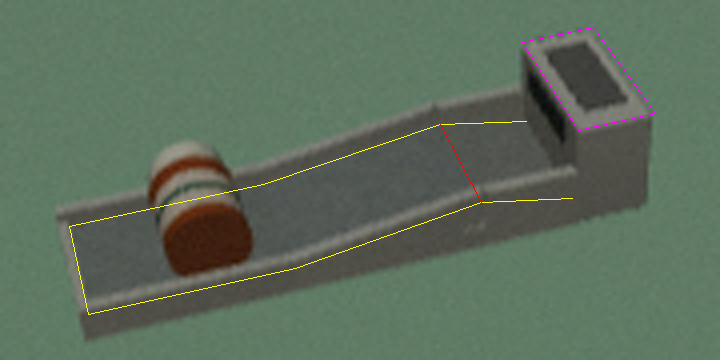

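The fit is close: jar at chute x ≈ -0.092 and centred, uphill direction about 94.4°. I'll approach with the fingers part-closed.

Emit:
{"op": "move_arm", "data": {
  "steps": [
    [[0.016, 0.02, -0.003], [0, 0, 4]],
    [[0.032, 0.04, -0.006], [0, 0, 8]],
    [[0.048, 0.06, -0.009], [0, 0, 12]],
    [[0.064, 0.08, -0.012], [0, 0, 16]],
    [[0.08, 0.1, -0.015], [0, 0, 20]],
    [[0.096, 0.12, -0.018], [0, 0, 24]],
    [[0.112, 0.14, -0.021], [0, 0, 28]],
    [[0.128, 0.16, -0.024], [0, 0, 32]],
    [[0.144, 0.18, -0.027], [0, 0, 36]],
    [[0.16, 0.2, -0.03], [0, 0, 40]]
  ],
  "claw": 165,
  "squeeze": 40
}}

```text
clock: 1.93
ee_pos: [0.4165, -0.3692, 0.2123]
orientation: [[0.901, -0.433, 0.0], [-0.433, -0.901, -0.0], [0.0, 0.0, -1.0]]
ft_force: [-0.4, 0.3, 0.1]
gripper_width: 0.353
```

Emit:
{"op": "move_arm", "data": {
  "steps": [
    [[0.016, 0.018, -0.01], [0, 0, 4]],
    [[0.033, 0.038, -0.02], [0, 0, 8]],
    [[0.05, 0.057, -0.03], [0, 0, 12]],
    [[0.066, 0.076, -0.04], [0, 0, 16]],
    [[0.083, 0.095, -0.05], [0, 0, 20]],
    [[0.1, 0.114, -0.06], [0, 0, 24]],
    [[0.116, 0.133, -0.07], [0, 0, 27]],
    [[0.1325, 0.152, -0.08], [0, 0, 30.1]],
    [[0.1325, 0.152, -0.09], [0, 0, 30.1]],
    [[0.1325, 0.152, -0.095], [0, 0, 30.1]]
  ]
}}

```text
clock: 2.77
ee_pos: [0.5493, -0.2159, 0.1161]
orientation: [[0.997, 0.08, -0.001], [0.08, -0.997, 0.001], [-0.001, -0.001, -1.0]]
ft_force: [-0.1, -0.6, -0.9]
gripper_width: 0.349
```

```bash
python3 - <<'E'
from h import *
s=env.observe();print(s["ee_pos"],np.degrees(np.arctan2(s["orientation"][1][0],s["orientation"][0][0])),s["ft_force"])
for c,(u,v,w,h) in(("scene",(140,120,180,120)),("top",(235,170,160,100))):
    im=eyes.camera(c);cv2.imwrite(f"pics/{c}1.png",cv2.resize(im[v:v+h,u:u+w],None,fx=4,fy=4,interpolation=2))
E
```

```text
[ 0.54925761 -0.21589859  0.11606542] 4.573830797063642 [-0.09469208 -0.57480911 -0.85930339]
```

View pics/scene1.png

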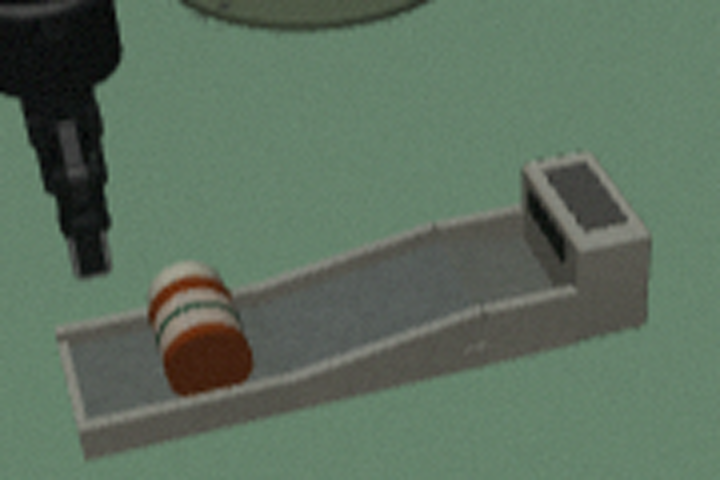

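View pics/top1.png

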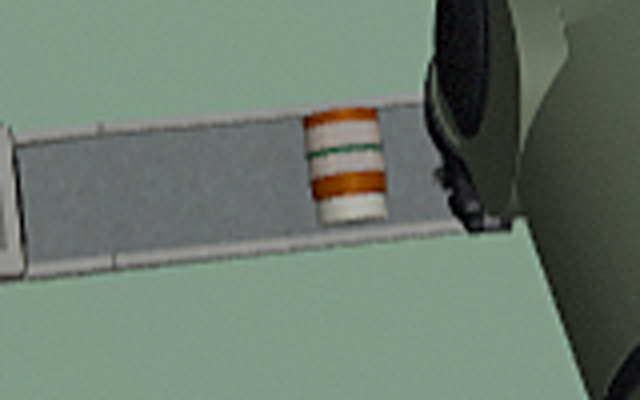

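The fingertips (seen at 92,270 in the zoomed scene view) are above the low end, behind the jar. Next is the descent.

Emit:
{"op": "move_arm", "data": {
  "steps": [
    [[0, 0, -0.012], [0, 0, 0]],
    [[0, 0, -0.024], [0, 0, 0]],
    [[0, 0, -0.036], [0, 0, 0]],
    [[0, 0, -0.048], [0, 0, 0]],
    [[0, 0, -0.058], [0, 0, 0]],
    [[0, 0, -0.068], [0, 0, 0]],
    [[0, 0, -0.075], [0, 0, 0]],
    [[0, 0, -0.08], [0, 0, 0]],
    [[0, 0, -0.08], [0, 0, 0]],
    [[0, 0, -0.08], [0, 0, 0]]
  ]
}}

```text
clock: 3.7
ee_pos: [0.5482, -0.2177, 0.0365]
orientation: [[0.997, 0.077, -0.002], [0.077, -0.997, 0.0], [-0.002, -0.0, -1.0]]
ft_force: [0.0, -0.0, 0.3]
gripper_width: 0.359
```

```bash
python3 - <<'E'
from h import *
for c,(u,v,w,h) in(("scene",(140,120,180,120)),):
    im=eyes.camera(c);cv2.imwrite(f"pics/{c}2.png",cv2.resize(im[v:v+h,u:u+w],None,fx=4,fy=4,interpolation=2))
E
```

```text
(no output)
```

View pics/scene2.png

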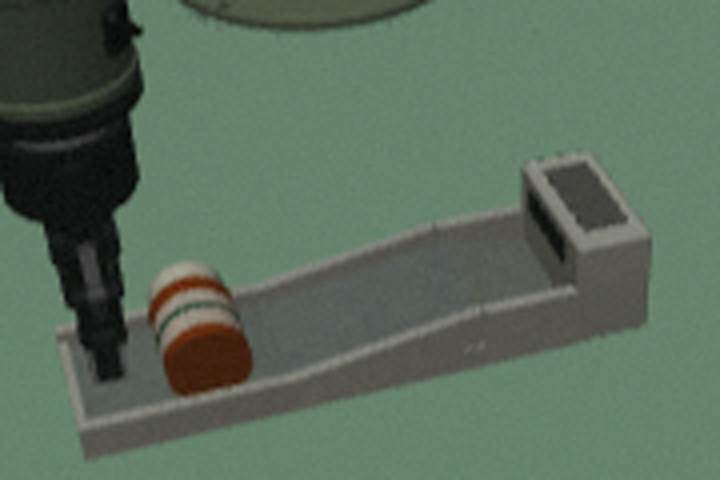

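Emit:
{"op": "move_arm", "data": {
  "steps": [
    [[0, 0.005, 0], [0, 0, 0]],
    [[-0.001, 0.009, 0], [0, 0, 0]],
    [[-0.001, 0.012, 0], [0, 0, 0]],
    [[-0.001, 0.014, 0], [0, 0, 0]],
    [[-0.001, 0.016, 0], [0, 0, 0]],
    [[-0.001, 0.018, 0], [0, 0, 0]],
    [[-0.0015, 0.02, 0], [0, 0, 0]],
    [[-0.0015, 0.022, 0], [0, 0, 0]],
    [[-0.002, 0.025, 0], [0, 0, 0]],
    [[-0.002, 0.028, 0], [0, 0, 0]]
  ]
}}

```text
clock: 4.58
ee_pos: [0.5463, -0.1896, 0.0368]
orientation: [[0.997, 0.076, -0.001], [0.076, -0.997, -0.0], [-0.001, 0.0, -1.0]]
ft_force: [0.1, -0.0, 0.5]
gripper_width: 0.358
```

Emit:
{"op": "move_arm", "data": {
  "steps": [
    [[0, 0.003, 0], [0, 0, 0]],
    [[-0.0005, 0.006, 0], [0, 0, 0]],
    [[-0.001, 0.009, 0], [0, 0, 0]],
    [[-0.001, 0.012, 0], [0, 0, 0]],
    [[-0.001, 0.015, 0], [0, 0, 0]],
    [[-0.0015, 0.018, 0], [0, 0, 0]],
    [[-0.0015, 0.021, 0], [0, 0, 0]],
    [[-0.002, 0.024, 0], [0, 0, 0]],
    [[-0.002, 0.027, 0], [0, 0, 0]],
    [[-0.0025, 0.03, 0], [0, 0, 0]]
  ]
}}

```text
clock: 5.42
ee_pos: [0.5438, -0.1593, 0.0368]
orientation: [[0.997, 0.076, -0.001], [0.076, -0.997, -0.0], [-0.001, 0.0, -1.0]]
ft_force: [0.4, -0.6, 0.5]
gripper_width: 0.351
```

```bash
cat > look.py <<'E'
from h import *
import sys
s=env.observe();p=np.array(s["ee_pos"])-[.538,-.07,0];a=1.647
print(s["clock"],"chute x,y,z of TCP",p[0]*np.cos(a)+p[1]*np.sin(a),-p[0]*np.sin(a)+p[1]*np.cos(a),p[2],np.round(s["ft_force"],1))
o=[]
for c,(u,v,w,h) in(("scene",(140,110,190,120)),("top",(205,160,190,110))):
    im=eyes.camera(c);o.append(cv2.resize(im[v:v+h,u:u+w],(600,int(600*h/w)),interpolation=2))
cv2.imwrite(f"pics/{sys.argv[1]}.png",cv2.resize(np.vstack(o),None,fx=.82,fy=.82))
E
python3 look.py p1
```

```text
5.4167 chute x,y,z of TCP -0.08949233157440238 0.0010298558077383438 0.03678112236814727 [ 0.4 -0.6  0.5]
```

View pics/p1.png

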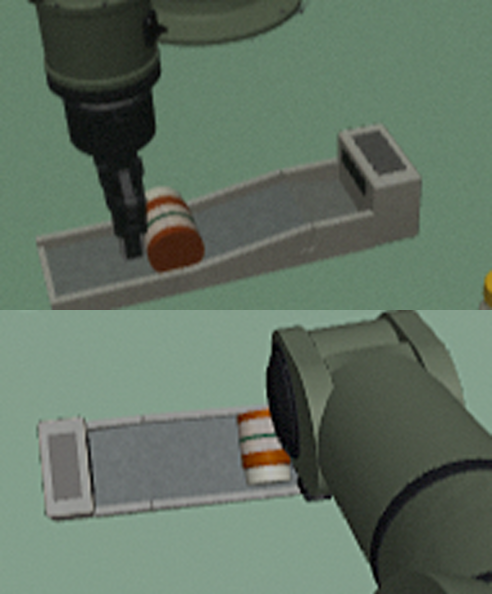

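Emit:
{"op": "move_arm", "data": {
  "steps": [
    [[0, 0.004, 0], [0, 0, 0]],
    [[-0.001, 0.008, 0], [0, 0, 0]],
    [[-0.001, 0.012, 0.001], [0, 0, 0]],
    [[-0.001, 0.016, 0.001], [0, 0, 0]],
    [[-0.0015, 0.02, 0.002], [0, 0, 0]],
    [[-0.002, 0.025, 0.003], [0, 0, 0]],
    [[-0.002, 0.03, 0.004], [0, 0, 0]],
    [[-0.0025, 0.035, 0.005], [0, 0, 0]],
    [[-0.003, 0.04, 0.0055], [0, 0, 0]],
    [[-0.0035, 0.045, 0.006], [0, 0, 0]]
  ]
}}

```text
clock: 6.35
ee_pos: [0.5402, -0.1134, 0.0429]
orientation: [[0.997, 0.077, -0.001], [0.077, -0.997, 0.0], [-0.001, -0.0, -1.0]]
ft_force: [0.2, -1.4, 0.4]
gripper_width: 0.354
```

Emit:
{"op": "move_arm", "data": {
  "steps": [
    [[-0.0005, 0.005, 0.001], [0, 0, 0]],
    [[-0.001, 0.01, 0.0015], [0, 0, 0]],
    [[-0.001, 0.015, 0.0025], [0, 0, 0]],
    [[-0.0015, 0.02, 0.003], [0, 0, 0]],
    [[-0.002, 0.025, 0.004], [0, 0, 0]],
    [[-0.0025, 0.03, 0.005], [0, 0, 0]],
    [[-0.003, 0.035, 0.0055], [0, 0, 0]],
    [[-0.003, 0.039, 0.006], [0, 0, 0]],
    [[-0.0035, 0.043, 0.007], [0, 0, 0]],
    [[-0.0035, 0.046, 0.0075], [0, 0, 0]]
  ]
}}

```text
clock: 7.18
ee_pos: [0.5367, -0.0669, 0.0505]
orientation: [[0.997, 0.077, -0.001], [0.077, -0.997, 0.0], [-0.001, -0.0, -1.0]]
ft_force: [0.8, -1.6, 0.1]
gripper_width: 0.353
```

```bash
python3 look.py p2
```

```text
7.1833 chute x,y,z of TCP 0.003210554897075263 0.0010401401618918404 0.05053074317702546 [ 0.8 -1.6  0.1]
```

View pics/p2.png

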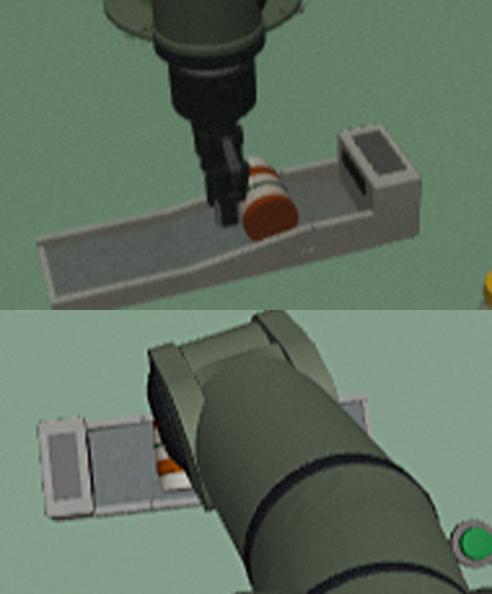

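The jar is well on the ramp, with its axis at about 0.04. I'll ease it over the crest.

Emit:
{"op": "move_arm", "data": {
  "steps": [
    [[0, 0.004, 0.0005], [0, 0, 0]],
    [[-0.0005, 0.008, 0.001], [0, 0, 0]],
    [[-0.001, 0.012, 0.002], [0, 0, 0]],
    [[-0.001, 0.016, 0.0025], [0, 0, 0]],
    [[-0.0015, 0.02, 0.003], [0, 0, 0]],
    [[-0.002, 0.0235, 0.004], [0, 0, 0]],
    [[-0.002, 0.0265, 0.0045], [0, 0, 0]],
    [[-0.002, 0.029, 0.005], [0, 0, 0]],
    [[-0.0025, 0.0315, 0.005], [0, 0, 0]],
    [[-0.0025, 0.0335, 0.005], [0, 0, 0]]
  ]
}}

```text
clock: 8.12
ee_pos: [0.5342, -0.033, 0.0555]
orientation: [[0.997, 0.078, -0.001], [0.078, -0.997, 0.0], [-0.001, -0.0, -1.0]]
ft_force: [0.9, -1.3, 0.6]
gripper_width: 0.351
```

Emit:
{"op": "move_arm", "data": {
  "steps": [
    [[0, 0.002, 0], [0, 0, 0]],
    [[0, 0.004, 0], [0, 0, 0]],
    [[-0.0005, 0.006, 0], [0, 0, 0]],
    [[-0.0005, 0.008, 0], [0, 0, 0]],
    [[-0.0005, 0.009, 0], [0, 0, 0]],
    [[-0.001, 0.009, 0], [0, 0, 0]],
    [[-0.001, 0.009, 0], [0, 0, 0]],
    [[-0.001, 0.009, 0], [0, 0, 0]],
    [[-0.001, 0.009, 0], [0, 0, 0]],
    [[-0.001, 0.009, 0], [0, 0, 0]]
  ]
}}

```text
clock: 8.95
ee_pos: [0.5332, -0.0241, 0.0555]
orientation: [[0.997, 0.078, -0.001], [0.078, -0.997, 0.0], [-0.001, -0.0, -1.0]]
ft_force: [-0.3, -0.3, 0.6]
gripper_width: 0.353
```

```bash
python3 look.py p3
```

```text
8.95 chute x,y,z of TCP 0.04616161841619042 0.0012934088667022779 0.055500291053250786 [-0.3 -0.3  0.6]
```

View pics/p3.png

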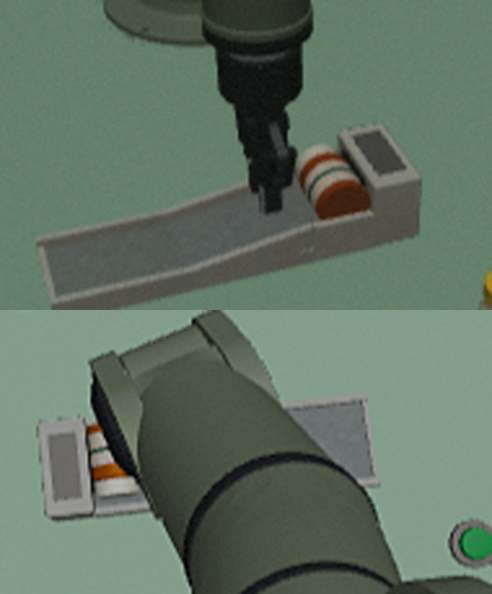

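The jar sits against the reader head. I'll retreat upward and close the fingers.

Emit:
{"op": "move_arm", "data": {
  "steps": [
    [[0, -0.004, 0.005], [0, 0, 0]],
    [[0, -0.006, 0.015], [0, 0, 0]],
    [[0, -0.006, 0.03], [0, 0, 0]],
    [[0, -0.01, 0.05], [0, 0, 0]],
    [[-0.005, -0.02, 0.07], [0, 0, 0]],
    [[-0.01, -0.04, 0.09], [0, 0, 0]],
    [[-0.02, -0.065, 0.1], [0, 0, 0]],
    [[-0.03, -0.095, 0.1], [0, 0, 0]],
    [[-0.04, -0.13, 0.1], [0, 0, 0]],
    [[-0.05, -0.165, 0.1], [0, 0, 0]]
  ]
}}

```text
clock: 9.88
ee_pos: [0.4826, -0.1906, 0.1568]
orientation: [[0.997, 0.078, 0.0], [0.078, -0.997, -0.0], [0.0, 0.0, -1.0]]
ft_force: [0.6, -0.5, -0.0]
gripper_width: 0.351
```

Emit:
{"op": "move_arm", "data": {
  "steps": [
    [[-0.01, -0.03, 0], [0, 0, 0]],
    [[-0.017, -0.06, 0], [0, 0, 0]],
    [[-0.025, -0.09, 0], [0, 0, 0]],
    [[-0.032, -0.115, 0], [0, 0, 0]],
    [[-0.037, -0.135, -0.01], [0, 0, 0]],
    [[-0.04, -0.15, -0.02], [0, 0, 0]],
    [[-0.042, -0.158, -0.035], [0, 0, 0]],
    [[-0.042, -0.158, -0.05], [0, 0, 0]],
    [[-0.042, -0.158, -0.06], [0, 0, 0]],
    [[-0.042, -0.158, -0.065], [0, 0, 0]]
  ],
  "claw": 255
}}

```text
clock: 10.72
ee_pos: [0.4403, -0.3479, 0.0907]
orientation: [[0.997, 0.079, -0.001], [0.079, -0.997, 0.001], [-0.001, -0.001, -1.0]]
ft_force: [-0.1, -0.1, -0.8]
gripper_width: -0.001
```

```bash
cat > look2.py <<'E'
from h import *
import sys
s=env.observe();print(s["clock"],s["ee_pos"],np.round(s["ft_force"],1),s["gripper_width"])
o=[]
for c,(u,v,w,h) in(("scene",(80,100,240,140)),("top",(205,160,240,140))):
    im=eyes.camera(c);o.append(cv2.resize(im[v:v+h,u:u+w],(510,int(510*h/w)),interpolation=2))
    if c=="scene": print([(r["uv"],r["score"],onz(c,r["uv"],.05)) for r in eyes.spot_point(c,"jar")[:2]])
cv2.imwrite(f"pics/{sys.argv[1]}.png",np.vstack(o))
E
python3 look2.py b1
```

```text
10.7167 [ 0.44033823 -0.34794413  0.09065818] [-0.1 -0.1 -0.8] -0.0013167422724977536
[([267.6, 179.2], 0.7, array([0.52258153, 0.04300206, 0.05      ]))]
```

View pics/b1.png

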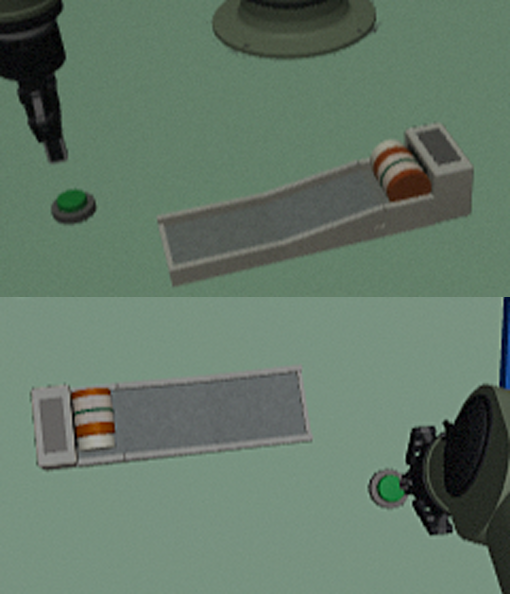

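Jar remains seated. The closed fingertips are above green; I'll press in two stages, watching the force.

Emit:
{"op": "move_arm", "data": {
  "steps": [
    [[0.001, 0.001, -0.015], [0, 0, 0]],
    [[0.001, 0.001, -0.03], [0, 0, 0]],
    [[0.001, 0.001, -0.042], [0, 0, 0]],
    [[0.001, 0.001, -0.05], [0, 0, 0]],
    [[0.001, 0.001, -0.054], [0, 0, 0]],
    [[0.001, 0.001, -0.057], [0, 0, 0]],
    [[0.001, 0.001, -0.059], [0, 0, 0]],
    [[0.001, 0.001, -0.061], [0, 0, 0]],
    [[0.001, 0.001, -0.0625], [0, 0, 0]],
    [[0.001, 0.001, -0.0625], [0, 0, 0]]
  ]
}}

```text
clock: 11.7
ee_pos: [0.4422, -0.3472, 0.0297]
orientation: [[0.997, 0.079, 0.001], [0.079, -0.997, -0.0], [0.001, 0.0, -1.0]]
ft_force: [0.2, 0.6, 3.7]
gripper_width: 0.007
```

```bash
python3 look2.py b2
```

```text
11.7 [ 0.44215672 -0.3472054   0.02971775] [0.2 0.6 3.7] 0.007171337762103994
[([266.4, 180.5], 0.98, array([0.52719562, 0.03863023, 0.05      ]))]
```

View pics/b2.png

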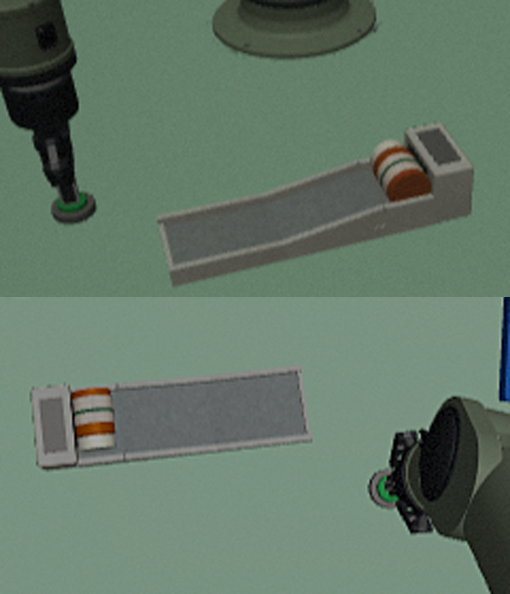

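It's on the button at 3.7 N, so the travel isn't finished. Continue down to the stop.

Emit:
{"op": "move_arm", "data": {
  "steps": [
    [[0, 0, -0.001], [0, 0, 0]],
    [[0, 0, -0.002], [0, 0, 0]],
    [[0, 0, -0.003], [0, 0, 0]],
    [[0, 0, -0.004], [0, 0, 0]],
    [[0, 0, -0.005], [0, 0, 0]],
    [[0, 0, -0.005], [0, 0, 0]],
    [[0, 0, -0.005], [0, 0, 0]],
    [[0, 0, -0.005], [0, 0, 0]],
    [[0, 0, -0.005], [0, 0, 0]],
    [[0, 0, -0.005], [0, 0, 0]]
  ]
}}

```text
clock: 12.68
ee_pos: [0.4424, -0.3474, 0.0264]
orientation: [[0.997, 0.079, 0.001], [0.079, -0.997, -0.001], [0.001, 0.001, -1.0]]
ft_force: [-9.3, 7.6, 40.7]
gripper_width: -0.001
```

It hit a hard stop: 40.7 N against a ~5 N spring, with tip height ≈ 15–16 mm. Release.

Emit:
{"op": "move_arm", "data": {
  "steps": [
    [[0, 0, 0.003], [0, 0, 0]],
    [[0, 0, 0.008], [0, 0, 0]],
    [[0, 0, 0.015], [0, 0, 0]],
    [[0, 0, 0.03], [0, 0, 0]],
    [[0, 0, 0.05], [0, 0, 0]],
    [[0, 0, 0.07], [0, 0, 0]],
    [[0, 0, 0.09], [0, 0, 0]],
    [[0, -0.01, 0.11], [0, 0, 0]],
    [[0, -0.02, 0.12], [0, 0, 0]],
    [[0, -0.02, 0.12], [0, 0, 0]]
  ]
}}

```text
clock: 13.52
ee_pos: [0.4429, -0.3698, 0.1488]
orientation: [[0.997, 0.077, 0.004], [0.077, -0.997, -0.004], [0.003, 0.004, -1.0]]
ft_force: [-0.6, -0.5, 0.4]
gripper_width: 0.002
```

```bash
python3 look2.py b3
```

```text
13.5167 [ 0.44287117 -0.36980038  0.14883336] [-0.6 -0.5  0.4] 0.001653134070049045
[([266.2, 181.2], 0.62, array([0.52995795, 0.03738507, 0.05      ]))]
```

View pics/b3.png

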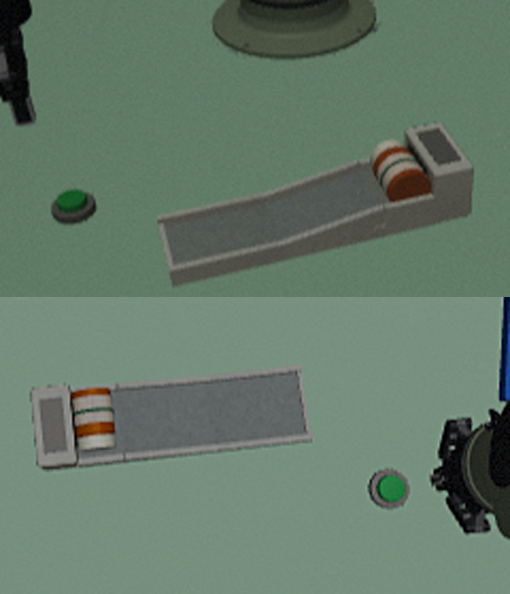

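The jar is seated, the green button has sprung back, and the arm is clear. I'm handing in.

```bash
python3 -c "
from plant import sign_off;print(sign_off())"
```

```text
the job is handed in; nothing more can be done
None
```

I pushed the jar up the ramp and over the crest with the half-open fingertips, at about 1–2 N. It rolled the last few centimetres into the seat against the reader head. I then pressed the green button down to its hard stop, let go, and handed the job in with the clock at about 13.6 s.

- **Jar:** in the last pictures it sits against the reader head. The estimated position is (0.530, 0.037, 0.05), against an expected seat of about (0.530, 0.039, 0.05).
- **Button:** it stands raised again after release. I judged it fully down by force and height, since the joint travel can't be read directly. The first press reached only 3.7 N, so I kept pushing.
- **Press force:** at the stop the wrist force peaked at 40.7 N, harder than needed. It was at the fingertips, not the gripper body, and well below the 120 N wrist limit.
- **Disagreements:** the two cameras differed by a few millimetres on where the chute is, so I used a compromise fit. The network also mistook other things for the scan button more than once, so I located it by its colour instead.
- **Not checked:** the arm was never moved near the white button, pill jar, syrup bottle or cup, but I took no final picture covering them.

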